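# Open the glue press and take out the glued rail

## Task

Wind the glue press open by its handwheel (anticlockwise seen from above) until its screw comes up snugly against the rubber stop under the bridge and stays there, without forcing it into the stop. Then take the glued wooden rail out of the press, lay it flat in the middle of the cork mat, and leave the other things on the bench alone.

Things in the scene. Friction and masses are not known exactly. Their poses are not given: they have to be found in the camera images.
- press: grey bench glue press, fixed. Origin: on the screw's axis at bench level; z up. Bed top at z = 30 mm (x -120 to +60, y +-95 mm). Two steel columns, radius 12 mm, at y = +-78 mm carry the bridge. The rail sticks out of the mouth along the press's -x. The upright screw on the z axis goes through the bridge; handwheel above it
- bridge (a point): on the screw's axis, level with the top of the press's bridge, 180 mm above the bench. Bridge: 44 mm along the press's x, 200 mm along y, 30 mm high; brass boss 10 mm on top. Below it, round the screw, hangs a sleeve ending in a stiff rubber buffer: the stop. Its height is set differently each time and not measured: met after 21 to 31 mm of rise, to be found by feel
- screw: the press's screw with round pressing foot (radius 28 mm, 12 mm thick), and a brass collar that meets the rubber stop; moves only up and down on the press's z axis, and carries the wheel. Origin: centre of the foot's underside, 58.5 mm above the bench at wheel angle 0, just over the rail
- wheel (a joint): handwheel angle, rad; 0 lowest, growing anticlockwise from above. Screw, wheel and handle rise 18 mm a turn (2.86 mm per rad). Turning takes about 5 N at the handle, along the circle; once on the rubber, about 2 N more for each 0.12 rad: 7 to 14 N in all is snug, over 19 N is forcing. Friction holds it where it is let go (pressed hard it springs back a little)
- grip (a point): middle of the wheel's wooden handle, an upright cylinder of 18 mm diameter, 48 mm high, standing on the rim and revolving freely on its own pin, 60 mm from the screw's axis. Point is 38 mm above the rim's centre, 24 mm below the handle's top. Wheel: dark steel, rim circle radius 60 mm, bar 14 mm thick, three spokes; rim centre 205 mm above the bench at angle 0
- rail: glued-up pale wooden chair rail, a loose bar 240 mm long (its x), 40 mm wide (its y), 28 mm high, 0.17 kg, lying on the press's bed under the foot, its x axis roughly along the press's x; it sticks out of the mouth about 80 mm beyond the bed. Origin: centre of its underside
- mat: cork mat fixed on the bench, 160 mm (its x) by 270 mm (its y), 6 mm thick. Origin: centre of its underside
- glue: white glue bottle with yellow cap, 56 mm diameter, 150 mm high, standing; a bystander. Origin: centre of its underside
- mallet: wooden hammer lying on the bench, 236 mm long, 26 mm thick, head 78 mm wide at its +x end; a bystander. Origin: under the middle of its length
- cup: blue cup, 68 mm diameter, 75 mm high; a bystander. Origin: centre of its underside

How it is judged:
On the way, in this order (a step that is already met when the one before it is completed fails the run):
1. the screw is up against the rubber stop, bearing on it with more than 20 N (contact force between screw and press above 20 N), for 0.2 s.
2. the rail is clear of the press (horizontal distance between rail and press above 0.18 m), for 0.1 s.
At the end, for the whole second after the job is handed in: the screw still bears on its rubber stop with more than 20 N, and the rail lies flat (within 0.08 rad) and still on the cork mat, its centre within 45 mm of the mat's centre (contact force between screw and press above 20 N and horizontal distance between rail and mat below 0.045 m and height (world z) of rail between 0.002 and 0.012 m and angle between rail's own z axis and vertical below 0.08 rad and linear speed of rail below 0.02 m/s and velocity of joint wheel below 0.1 rad/s); the robot touches nothing.
It fails at once if the screw is forced into its stop (more than 300 N on the rubber buffer, about 19 N at the handle) (contact force between screw and press above 300 N).
It fails at once if the glue bottle is pushed or tipped (distance of glue from where it was at the start of the episode above 0.03 m or angle between glue's own z axis and vertical above 0.3 rad).
It fails at once if the mallet is pushed (distance of mallet from where it was at the start of the episode above 0.03 m).
It fails at once if the cup is pushed or tipped (distance of cup from where it was at the start of the episode above 0.03 m or angle between cup's own z axis and vertical above 0.3 rad).
It also fails if it takes over 67 s, if anything falls off the work surface, if the arm or the gripper's body presses on something with over 40 N, if the wrist force passes 120 N, or if a joint passes its speed limit or range.

## Robot

A 6-joint arm with a two-finger parallel gripper is mounted at the origin on the work surface. World frame = base frame: x ahead of the robot, y to its left, z up, the work surface at z = 0. Lengths are in m, angles in rad, forces in N, time in s.
With the tool pointing down it reaches from about 0.3 to 0.875 m from the base axis. Payload 6.4 kg.
Tool frame: the origin (TCP) lies midway between the tips of the shut fingers; the grasp point (between the pads) lies 19 mm behind it (grasp_offset is the distance from the TCP to the grasp point, in m); z points along the fingers, y is the direction in which the jaws open and shut (so a half turn about z gives the same grasp; the last joint's range is limited). The gripper opens to 85 mm and grips with 20 to 120 N. Pads are 22 mm wide; open, the fingers measure 114 mm over their backs; the gripper's body (76 mm by 85 mm) begins 54 mm behind the grasp point. The pads swing forward as they close: fully open they stand 13 mm farther back than shut.
Start: joints at [1.054, 0.181, 1.607, -0, 1.354, -0.206], TCP at [0.176, 0.547, 0.231] pointing down, gripper open.
Joint ranges: [-2.99, 2.99], [-0.89, 2.07], [0.3, 2.58], [-1.14, 4.28], [0, 2.63], [-3.12, 3.12]. Speed limits (rad/s): [2.57, 2.57, 3.01, 3.14, 3.14, 3.14].

## Interface

Orientations are given as a unit quaternion [w, x, y, z].
In Python, from bench import * gives the robot as it stands.
- The arm moves only by the shell command python3 -m handwheel 'ROWS'. ROWS is JSON, a list of rows, each a list of 3 entries, a list of its own where there are three numbers: the turn, a rotation vector about the tool's x, y, z in rad, then the shift along the tool's x, y, z in mm, then the opening, from 0 (shut) to 1 (fully open). A call has 1 to 12 rows; each row shifts and turns the commanded pose from where the row before left it, along the tool's axes as they then stand; what a row does not reach is not made up. A row lasts 1/10 s, in which the tool goes at most 50 mm and 8.59 degrees, less where a joint would pass 70% of its speed; a pose out of reach is approached as far as the arm can. A call with a gripper value outside its range is refused whole. The fingers move at their own pace and stop on an object; the grip force is fixed at half the most. Time passes only in rows, so rows that do not move let the fingers close. It gives the time, the measured TCP pose, the force and the opening at its end, in the units of the state.
- get_state(): the state, without advancing time (a new reading comes with each control period).
- camera(name): name is "side" or "top"; returns (picture, depth): 480x640x3 uint8, red, green, blue; 480x640 float32, m along the optical axis (not along the pixel's ray), 0 where there is no reading.
- camera_info(name): a dict with "vertical_fov" (degrees; the focal length in pixels is half the picture's height over the tangent of half this angle, whatever the lens; pixels are square), "cx", "cy" (the principal point, pixels), "dist" ([k1, k2, p1, p2, k3] as OpenCV has them; the pictures are not rectified), "rvec" (rotation vector, rad) and "tvec" (3), from world to camera coordinates, as OpenCV has them. Camera axes: x right, y down, z forward; pixel columns grow to the right and rows downward; lengths in m; the calibration is good to about 2 mm. A picture is of the moment at which its call begins. camera_info takes no time and is no camera call.
- job_done(): hands the job in, once; it reports no verdict.
Trained networks look in the newest picture that a camera, given by its name, has taken for a name from the list of things; names that differ only in an ending like _2 or _b are one class to them, and where a whole thing is asked for, a point or a joint stands for the part that bears it (a point fixed in the world has none). Each returns a list of dicts, best first, with "conf" (0 to 1); they miss things now and then, are a little off and sometimes report something else, mostly with a low value. They report only what shows in the picture. A call takes as long as a camera call.
- silhouettes(camera, name): "mask" (480x640 bool, what is visible of it).
- landmark_of(camera, name): "position" ([x, y, z] in m, in world coordinates, good to about 4 mm: a listed point, or the origin of a listed thing).
The state is a dict: "clock": time; "joint_positions": joint angles; "qd": joint speeds; "joint_torque": joint torques, N m; "tcp_pos": TCP position; "tool_rot": TCP orientation; "contact_force": force on the tool from outside, world axes, zero at the start; "ft_torque": the same for the moment, N m; "width": finger opening in m.
Only numpy, scipy, OpenCV 4.12 (cv2) and the standard library are available. Lean on these libraries where they do the work, as an engineer would, in place of code of your own. Each camera call takes 0.05 s, during which the arm holds its last target.

## Working session

There is one attempt and no reset: what is moved stays moved. The work goes in short steps, Python scripts to look and compute and a shell command to move; the robot and the scene stay as the last step left them, time stands still between calls to the robot, and variables do not carry over. Pictures are saved under pics/ and viewed, and the job is handed in when it is done.

```bash
ls; mkdir -p pics; python3 - <<'E'
from bench import *
import cv2
s=get_state()
for k,v in s.items(): print(k,v)
for c in ("side","top"):
    p,d=camera(c); cv2.imwrite(f"pics/{c}0.png",p[:,:,::-1]); print(c,camera_info(c))
    for n in ["press","bridge","screw","grip","rail","mat","glue","mallet","cup"]:
        try:
            r=landmark_of(c,n); print(n,[(x["conf"],[round(float(v),4) for v in x["position"]]) for x in r[:2]])
        except Exception as e: print(n,e)
print(get_state()["clock"])
E
```

```text
pics
clock 0.0
joint_positions [ 1.05370442e+00  1.81554140e-01  1.60802725e+00 -3.76025556e-05
  1.35377444e+00 -2.06291145e-01]
qd [-0.00044297  0.00068229  0.00085765 -0.00187985 -0.000468   -0.0015097 ]
joint_torque [-2.36217311e-03 -4.44867218e+01 -3.51337552e+01 -6.33477175e-04
  9.22708452e-03  8.45784797e-06]
tcp_pos [0.17555532 0.54695907 0.23036748]
tool_rot [-2.94788209e-04  1.54771591e-01  9.87949886e-01 -8.31047924e-04]
contact_force [-0.83258418 -0.48073877 -0.73340242]
ft_torque [-0.03418382 -0.00301132 -0.03142876]
width 0.08515787146813963
side {'vertical_fov': 47.51379926514254, 'cx': 321.20870062397603, 'cy': 239.3619610436848, 'dist': array([-0.15417054,  0.        ,  0.        ,  0.        ,  0.        ]), 'rvec': array([ 2.40830819, -0.51081012,  0.2081594 ]), 'tvec': array([-0.5367373 ,  0.30018654,  1.15431179])}
press [(0.93, [0.5058, 0.1081, 0.001]), (0.25, [0.7308, 0.2508, 0.0006])]
bridge [(0.65, [0.5039, 0.1071, 0.1804])]
screw [(0.55, [0.507, 0.104, 0.0589])]
grip [(0.5, [0.5077, 0.1656, 0.2453])]
rail [(0.72, [0.4841, 0.0177, 0.0319])]
mat [(0.89, [0.48
[... 195 characters left out ...]
423818368037, 'cy': 238.62160033445704, 'dist': array([-0.03818546,  0.        ,  0.        ,  0.        ,  0.        ]), 'rvec': array([ 2.13969561, -2.20081925,  0.10667346]), 'tvec': array([0.01420097, 0.58958839, 1.27728205])}
press [(0.59, [0.5052, 0.1044, 0.0042])]
bridge [(0.81, [0.5067, 0.1054, 0.1795])]
screw [(0.71, [0.5031, 0.1099, 0.0599])]
grip [(0.49, [0.5135, 0.1709, 0.2433])]
rail [(0.58, [0.4798, 0.0257, 0.0288]), (0.5, [0.5016, 0.1076, 0.0582])]
mat [(0.92, [0.4793, -0.3082, 0.0017]), (0.54, [0.5131, 0.1674, 0.2439])]
glue [(0.89, [0.7353, 0.2519, 0.002])]
mallet [(0.85, [0.7778, -0.0849, 0.0012])]
cup [(0.94, [0.3439, 0.3183, 0.0006]), (0.27, [0.4812, 0.0243, 0.0313])]
1.0
```

View pics/side0.png

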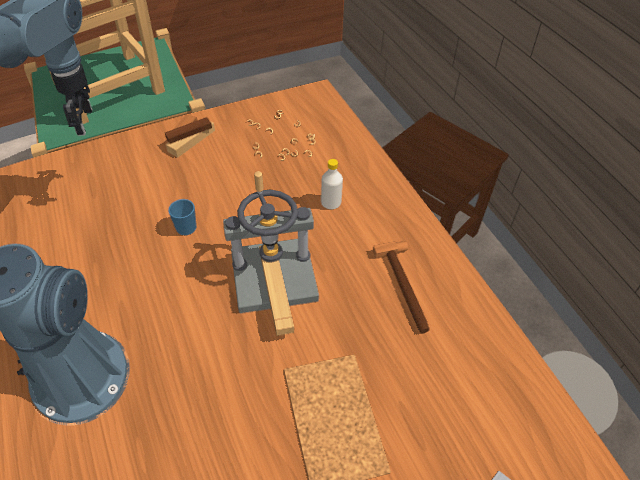

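View pics/top0.png

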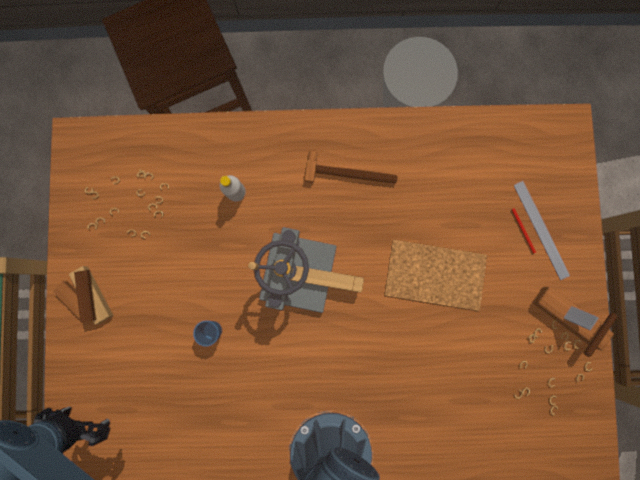

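```bash
cat > h.py <<'E'
from bench import *
import numpy as np, cv2
def K(c):
    i=camera_info(c); f=240/np.tan(np.radians(i["vertical_fov"]/2))
    return np.array([[f,0,i["cx"]],[0,f,i["cy"]],[0,0,1]]),i
def cloud(c):
    p,d=camera(c); k,i=K(c)
    v,u=np.mgrid[0:480,0:640]
    q=cv2.undistortPoints(np.stack([u,v],-1).reshape(-1,1,2).astype(float),k,i["dist"]).reshape(480,640,2)
    P=np.dstack([q[...,0]*d,q[...,1]*d,d])
    R=cv2.Rodrigues(i["rvec"])[0]
    W=(P-i["tvec"])@R
    W[d<=0]=np.nan
    return p,W
E
python3 - <<'E'
from h import *
from scipy.optimize import least_squares
for c in ("top","side"):
    p,W=cloud(c); np.save(f"/tmp/{c}.npy",W)
    r=np.hypot(W[...,0]-.5055,W[...,1]-.1065)
    bench=W[(r>.15)&(r<.25)&(abs(W[...,2])<.01)]; print(c,"bench z",np.nanmedian(bench[:,2]))
    P=W[(W[...,2]>.196)&(W[...,2]<.22)&(r>.045)&(r<.08)]
    f=least_squares(lambda a:np.hypot(P[:,0]-a[0],P[:,1]-a[1])-a[2],[.5055,.1065,.06],loss="soft_l1",f_scale=.003)
    print("rim",len(P),f.x,np.median(P[:,2]))
    H=W[(W[...,2]>.228)&(W[...,2]<.29)&(r<.085)&(r>.04)]; print("handle",len(H),np.median(H,0),H.min(0),H.max(0))
    H=W[(W[...,2]>.258)&(W[...,2]<.29)&(r<.085)&(r>.04)]; print("htop",len(H),np.median(H,0))
    H=W[(W[...,2]>.2)&(r<.03)]; print("hub",len(H),np.median(H,0),H.max(0))
    # rail top z~.058
    m=silhouettes(c,"rail")
    print([ (x["conf"],x["mask"].sum()) for x in m])
    Q=W[m[0]["mask"]]; Q=Q[(Q[:,2]>.05)&(Q[:,2]<.065)]
    cc,s,a=cv2.minAreaRect((Q[:,:2]*1000).astype(np.float32)); print("rail",len(Q),cc,s,a,np.median(Q[:,2]))
    v=np.linalg.svd(Q[:,:2]-Q[:,:2].mean(0),full_matrices=False)[2][0]; print(v,Q.mean(0))
    m=silhouettes(c,"mat")
    Q=W[m[0]["mask"]]; Q=Q[(Q[:,2]>-.01)&(Q[:,2]<.02)]
    print("mat",cv2.minAreaRect((Q[:,:2]*1000).astype(np.float32)))
E
```

```text
top bench z 0.0007166107313372052
rim 931 [0.5060525  0.10682723 0.05897421] 0.21151457533201987
handle 67 [0.50967493 0.16396966 0.26722704] [0.50193333 0.15834243 0.2305953 ] [0.51807314 0.17553786 0.27151362]
htop 51 [0.51087393 0.1663728  0.26787055]
hub 220 [0.50672507 0.10475892 0.21609675] [0.53056368 0.13477906 0.22264528]
[(0.95, np.int64(886))]
rail 876 (478.61883544921875, -4.651336669921875) (186.12147521972656, 39.69095993041992) 78.281982421875 0.0586497005529974
[-0.2055752  -0.97864132] [ 0.47692169 -0.01395702  0.05850487]
mat ((480.9649658203125, -309.8810729980469), (278.28887939453125, 163.3272705078125), 78.6594467163086)
side bench z 0.0005690640569176232
rim 976 [0.50201091 0.10235683 0.059157  ] 0.21123597018497203
handle 141 [0.50528271 0.16061181 0.25478667] [0.49770026 0.15577685 0.22823773] [0.51658613 0.17565781 0.27276969]
htop 61 [0.50592144 0.16297967 0.26696133]
hub 249 [0.50294763 0.09690558 0.21501286] [0.53053494 0.13593092 0.22146449]
[(0.75, np.int64(1432))]
rail 1245 (475.62799072265625, -4.79718017578125) (193.44125366210938, 40.70728302001953) 78.42314147949219 0.0582009573642567
[-0.19521594 -0.98076029] [ 0.47352634 -0.01233546  0.05802338]
mat ((478.97821044921875, -308.4814758300781), (275.5516357421875, 165.161376953125), 78.86113739013672)
```

```bash
python3 -m handwheel '[[[0,0,0.1463],[0,0,-7.5],0.6],[[0,0,0.1463],[0,0,-7.5],0.6],[[0,0,0.1463],[0,0,-7.5],0.6],[[0,0,0.1463],[0,0,-7.5],0.6],[[0,0,0.1463],[0,0,-7.5],0.6],[[0,0,0.1463],[0,0,-7.5],0.6],[[0,0,0.1463],[0,0,-7.5],0.6],[[0,0,0.1463],[0,0,-7.5],0.6],[[0,0,0.1463],[0,0,-7.5],0.6],[[0,0,0.1463],[0,0,-7.5],0.6]]'
python3 -m handwheel '[[[0,0,0],[-20,26,0],0.6],[[0,0,0],[-28,37,0],0.6],[[0,0,0],[-28,37,0],0.6],[[0,0,0],[-28,37,0],0.6],[[0,0,0],[-28,37,0],0.6],[[0,0,0],[-28,37,0],0.6],[[0,0,0],[-28,37,0],0.6],[[0,0,0],[-28,37,0],0.6],[[0,0,0],[-28,37,0],0.6],[[0,0,0],[-28,37,0],0.6],[[0,0,0],[-20,28,0],0.6],[[0,0,0],[-14,17,0],0.6]]'
cat >> h.py <<'E'
def to(x,y,z):
    from scipy.spatial.transform import Rotation as R
    s=get_state(); q=np.array(s["tool_rot"]); r=R.from_quat(q[[1,2,3,0]])
    print("t",round(s["clock"],2),"tcp",np.round(s["tcp_pos"],4),"F",np.round(s["contact_force"],1),"w",round(s["width"],4))
    print("axes\n",np.round(r.as_matrix().T,3))
    print("shift mm",np.round(1000*r.inv().apply(np.array([x,y,z])-s["tcp_pos"]),1))
E
python3 -c "
from h import *
to(.5095,.166,.305)"
```

```text
clock: 2.3
tcp_pos: [0.1758, 0.5474, 0.3066]
tool_rot: [0.0, 0.777, 0.629, -0.0]
contact_force: [0.1, -0.1, -0.3]
width: 0.0516
clock: 3.5
tcp_pos: [0.5114, 0.164, 0.3062]
tool_rot: [0.0, 0.776, 0.631, -0.0]
contact_force: [0.1, 0.5, -0.6]
width: 0.0511
t 3.5 tcp [0.5114 0.164  0.3062] F [ 0.1  0.5 -0.6] w 0.0511
axes
 [[ 0.204  0.979 -0.   ]
 [ 0.979 -0.204  0.   ]
 [ 0.    -0.    -1.   ]]
shift mm [ 1.6 -2.3  1.2]
```

```bash
python3 -m handwheel '[[[0,0,0],[1.6,-2.3,0],0.6],[[0,0,0],[0,0,0],0.6]]'
python3 - <<'E'
from h import *
to(.5095,.166,.225)
for c in ("side","top"):
    p,W=cloud(c); np.save(f"/tmp/{c}1.npy",W)
    u,v=(200,140) if c=="side" else (200,200)
    cv2.imwrite(f"pics/{c}1.png",cv2.resize(p[v:v+150,u:u+200,::-1],(800,600),interpolation=cv2.INTER_CUBIC))
E
```

```text
clock: 3.7
tcp_pos: [0.5077, 0.1683, 0.3061]
tool_rot: [-0.0, 0.775, 0.631, -0.0]
contact_force: [-0.1, 0.0, -0.3]
width: 0.0511
t 3.7 tcp [0.5077 0.1683 0.3061] F [-0.1  0.  -0.3] w 0.0511
axes
 [[ 0.203  0.979  0.   ]
 [ 0.979 -0.203 -0.001]
 [-0.001  0.    -1.   ]]
shift mm [-1.9  2.3 81.1]
```

View pics/side1.png

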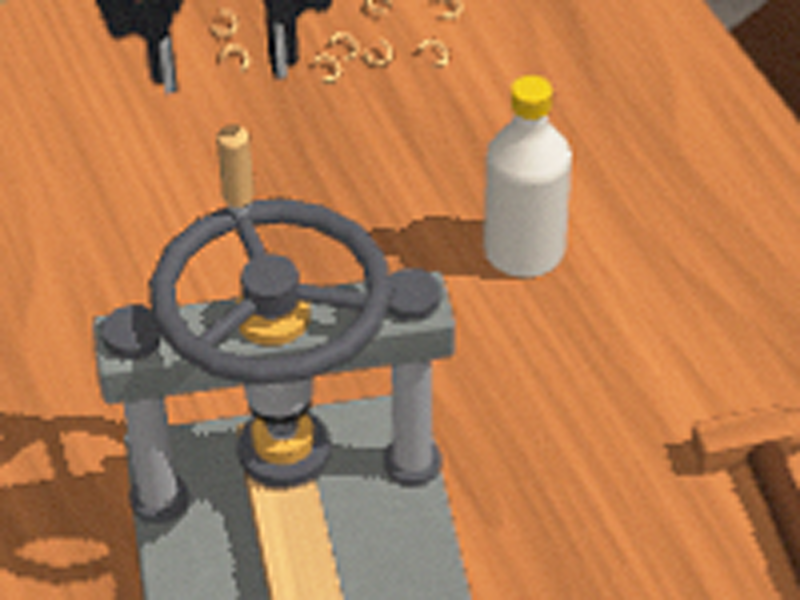

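View pics/top1.png

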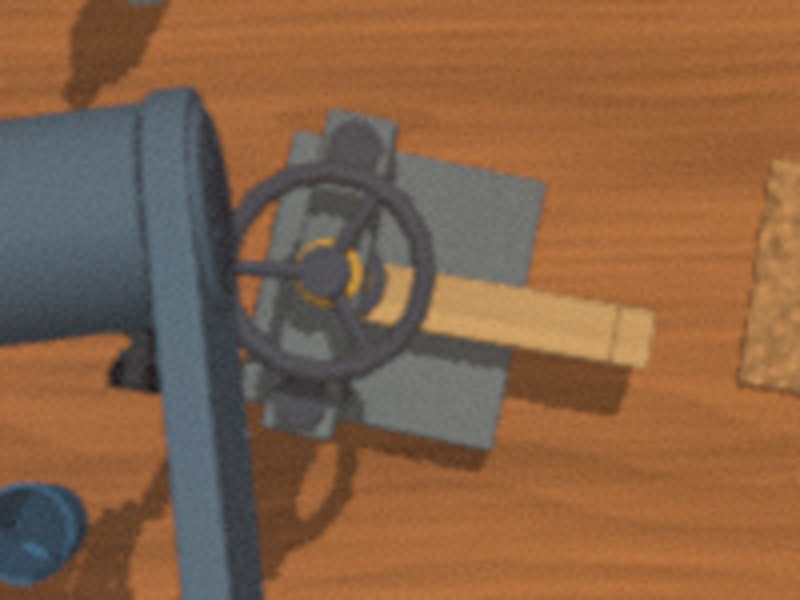

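```bash
python3 -m handwheel '[[[0,0,0],[-1.8,2.3,10],0.6],[[0,0,0],[0,0,15],0.6],[[0,0,0],[0,0,15],0.6],[[0,0,0],[0,0,0],0.6]]'
python3 - <<'E'
from h import *
to(.5095,.166,.225)
for c in ("side",):
    p,W=cloud(c)
    u,v=(200,140) if c=="side" else (200,200)
    cv2.imwrite(f"pics/{c}2.png",cv2.resize(p[v:v+150,u:u+200,::-1],(800,600),interpolation=cv2.INTER_CUBIC))
E
```

```text
clock: 4.2
tcp_pos: [0.5077, 0.1662, 0.2625]
tool_rot: [-0.002, 0.775, 0.632, -0.003]
contact_force: [0.3, -0.3, -0.5]
width: 0.0509
t 4.2 tcp [0.5077 0.1662 0.2625] F [ 0.3 -0.3 -0.5] w 0.0509
axes
 [[ 0.201  0.98  -0.002]
 [ 0.98  -0.201 -0.006]
 [-0.006 -0.001 -1.   ]]
shift mm [ 0.3  2.  37.5]
```

View pics/side2.png

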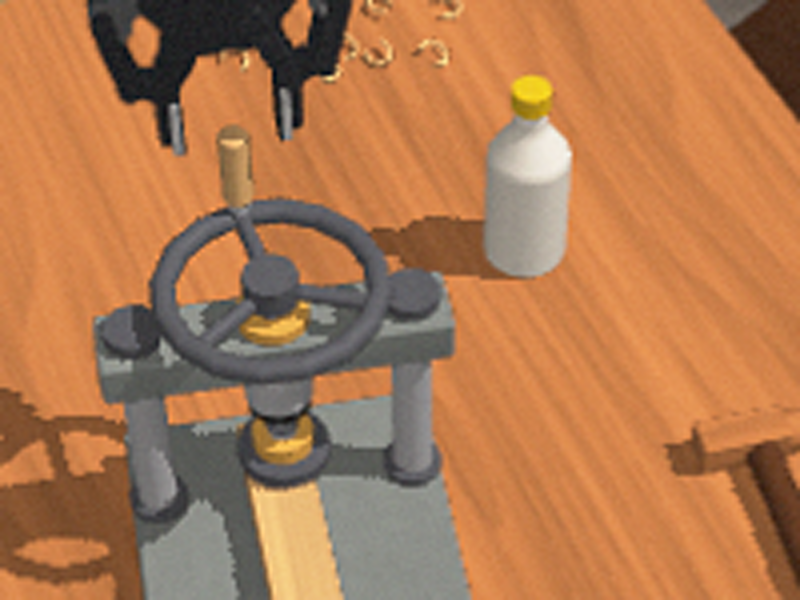

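```bash
python3 -m handwheel '[[[0,0,0],[0,0.5,13],0.6],[[0,0,0],[0,0.5,13],0.6],[[0,0,0],[0,0,11],0.6],[[0,0,0],[0,0,0],0.6]]'
python3 - <<'E'
from h import *
to(.5095,.166,.225)
for c in ("side",):
    p,W=cloud(c)
    u,v=(200,140) if c=="side" else (200,200)
    cv2.imwrite(f"pics/{c}3.png",cv2.resize(p[v:v+150,u:u+200,::-1],(800,600),interpolation=cv2.INTER_CUBIC))
E
```

```text
clock: 4.65
tcp_pos: [0.5095, 0.1657, 0.2268]
tool_rot: [-0.001, 0.775, 0.632, -0.002]
contact_force: [-0.7, -0.0, 0.4]
width: 0.0515
t 4.65 tcp [0.5095 0.1657 0.2268] F [-0.7 -0.   0.4] w 0.0515
axes
 [[ 0.202  0.979 -0.001]
 [ 0.979 -0.202 -0.004]
 [-0.004 -0.    -1.   ]]
shift mm [ 0.3 -0.   1.8]
```

View pics/side3.png

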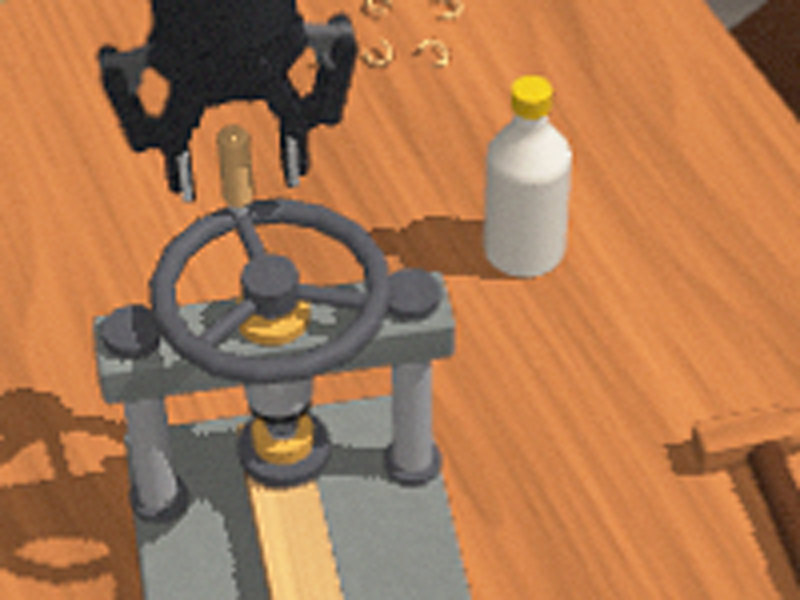

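Fingers straddle the handle (crop x 190 / 290, handle 235). Closing.

```bash
python3 -m handwheel '[[[0,0,0],[0,0,0],0],[[0,0,0],[0,0,0],0],[[0,0,0],[0,0,0],0],[[0,0,0],[0,0,0],0],[[0,0,0],[0,0,0],0],[[0,0,0],[0,0,0],0]]'
python3 - <<'E'
from h import *
to(.5095,.166,.225)
E
```

```text
clock: 5.3
tcp_pos: [0.511, 0.1661, 0.2301]
tool_rot: [0.0, 0.775, 0.632, 0.0]
contact_force: [-3.2, 0.1, 5.8]
width: 0.0166
t 5.3 tcp [0.511  0.1661 0.2301] F [-3.2  0.1  5.8] w 0.0166
axes
 [[ 0.201  0.979  0.   ]
 [ 0.979 -0.201  0.001]
 [ 0.001  0.    -1.   ]]
shift mm [-0.4 -1.4  5.1]
```

```bash
python3 - <<'E'
import numpy as np
a=np.radians(-6-12*np.arange(31)); x=60*np.cos(a); y=60*np.sin(a)
d=np.round(np.diff(np.c_[x,y],axis=0),1)
for i in range(30): print(-6-12*i, d[i].tolist())
E
python3 -m handwheel '[[[0,0,0],[-0.8,-6.2,-1.5],0],[[0,0,0],[-2,-12.4,-1.2],0],[[0,0,0],[0,0,-0.3],0]]'
python3 -c "
from h import *
to(.5095,.166,.225)"
```

```text
-6 [-2.6, -12.3]
-18 [-5.1, -11.5]
-30 [-7.4, -10.1]
-42 [-9.3, -8.4]
-54 [-10.9, -6.3]
-66 [-11.9, -3.9]
-78 [-12.5, -1.3]
-90 [-12.5, 1.3]
-102 [-11.9, 3.9]
-114 [-10.9, 6.3]
-126 [-9.3, 8.4]
-138 [-7.4, 10.1]
-150 [-5.1, 11.5]
-162 [-2.6, 12.3]
-174 [0.0, 12.5]
-186 [2.6, 12.3]
-198 [5.1, 11.5]
-210 [7.4, 10.1]
-222 [9.3, 8.4]
-234 [10.9, 6.3]
-246 [11.9, 3.9]
-258 [12.5, 1.3]
-270 [12.5, -1.3]
-282 [11.9, -3.9]
-294 [10.9, -6.3]
-306 [9.3, -8.4]
-318 [7.4, -10.1]
-330 [5.1, -11.5]
-342 [2.6, -12.3]
-354 [0.0, -12.5]
clock: 5.6
tcp_pos: [0.4912, 0.1652, 0.2312]
tool_rot: [0.001, 0.775, 0.632, -0.001]
contact_force: [0.8, -6.5, -6.5]
width: 0.0166
t 5.6 tcp [0.4912 0.1652 0.2312] F [ 0.8 -6.5 -6.5] w 0.0166
axes
 [[ 0.202  0.979 -0.004]
 [ 0.979 -0.202  0.   ]
 [-0.    -0.004 -1.   ]]
shift mm [ 4.5 17.7  6.2]
```

```bash
python3 -m handwheel '[[[0,0,0],[-4.9,-5.6,0.7],0],[[0,0,0],[-7.4,-10.1,-0.6],0],[[0,0,0],[-9.3,-8.4,-0.6],0],[[0,0,0],[-10.9,-6.3,-0.6],0],[[0,0,0],[0,0,0],0],[[0,0,0],[0,0,0],0]]'
python3 -c "
from h import *
to(.505,.1055,.225)"
```

```text
clock: 6.2
tcp_pos: [0.4553, 0.1407, 0.2332]
tool_rot: [0.0, 0.775, 0.632, -0.001]
contact_force: [-2.2, -2.7, 0.9]
width: 0.0163
t 6.2 tcp [0.4553 0.1407 0.2332] F [-2.2 -2.7  0.9] w 0.0163
axes
 [[ 0.202  0.979 -0.001]
 [ 0.979 -0.202 -0.001]
 [-0.001 -0.001 -1.   ]]
shift mm [-24.4  55.8   8.2]
```

```bash
python3 -m handwheel '[[[0,0,0],[-11.9,-3.9,-0.6],0],[[0,0,0],[-12.5,-1.3,-0.6],0],[[0,0,0],[-12.5,1.3,-0.6],0],[[0,0,0],[-11.9,3.9,-0.6],0],[[0,0,0],[-10.9,6.3,-0.6],0],[[0,0,0],[0,0,0],0]]'
python3 -c "
from h import *
to(.505,.1055,.225)"
python3 -m handwheel '[[[0,0,0],[-9.3,8.4,-0.6],0],[[0,0,0],[-7.4,10.1,-0.6],0],[[0,0,0],[-5.1,11.5,-0.6],0],[[0,0,0],[-2.6,12.3,-0.6],0],[[0,0,0],[0,12.5,-0.6],0],[[0,0,0],[0,0,0],0]]'
python3 -c "
from h import *
to(.505,.1055,.225)"
```

```text
clock: 6.8
tcp_pos: [0.4501, 0.0811, 0.2362]
tool_rot: [-0.0, 0.775, 0.631, 0.0]
contact_force: [1.8, -0.4, -1.4]
width: 0.0166
t 6.8 tcp [0.4501 0.0811 0.2362] F [ 1.8 -0.4 -1.4] w 0.0166
axes
 [[ 0.203  0.979  0.001]
 [ 0.979 -0.203 -0.   ]
 [-0.     0.001 -1.   ]]
shift mm [35.  48.9 11.2]
clock: 7.4
tcp_pos: [0.4991, 0.0466, 0.2392]
tool_rot: [-0.0, 0.775, 0.632, -0.0]
contact_force: [1.6, 1.0, -0.9]
width: 0.0168
t 7.4 tcp [0.4991 0.0466 0.2392] F [ 1.6  1.  -0.9] w 0.0168
axes
 [[ 0.202  0.979 -0.   ]
 [ 0.979 -0.202 -0.001]
 [-0.001  0.    -1.   ]]
shift mm [58.9 -6.1 14.2]
```

```bash
python3 -m handwheel '[[[0,0,0],[2.6,12.3,-0.6],0],[[0,0,0],[5.1,11.5,-0.6],0],[[0,0,0],[7.4,10.1,-0.6],0],[[0,0,0],[9.3,8.4,-0.6],0],[[0,0,0],[10.9,6.3,-0.6],0],[[0,0,0],[11.9,3.9,-0.6],0],[[0,0,0],[12.5,1.3,-0.6],0],[[0,0,0],[12.5,-1.3,-0.6],0]]'
python3 -c "
from h import *
to(.505,.1055,.225)"
python3 -m handwheel '[[[0,0,0],[11.9,-3.9,-0.6],0],[[0,0,0],[10.9,-6.3,-0.6],0],[[0,0,0],[9.3,-8.4,-0.6],0],[[0,0,0],[7.4,-10.1,-0.6],0],[[0,0,0],[5.1,-11.5,-0.6],0],[[0,0,0],[2.6,-12.3,-0.6],0],[[0,0,0],[0,-12.5,-0.6],0]]'
python3 -c "
from h import *
to(.505,.1055,.225)"
```

```text
clock: 8.2
tcp_pos: [0.5646, 0.1056, 0.2439]
tool_rot: [0.001, 0.775, 0.632, -0.001]
contact_force: [-1.1, -6.0, -0.8]
width: 0.0165
t 8.2 tcp [0.5646 0.1056 0.2439] F [-1.1 -6.  -0.8] w 0.0165
axes
 [[ 0.202  0.979 -0.003]
 [ 0.979 -0.202  0.   ]
 [-0.    -0.003 -1.   ]]
shift mm [-12.1 -58.3  18.9]
clock: 8.9
tcp_pos: [0.5109, 0.1661, 0.2482]
tool_rot: [0.001, 0.775, 0.632, 0.001]
contact_force: [5.6, -2.6, -4.1]
width: 0.0168
t 8.9 tcp [0.5109 0.1661 0.2482] F [ 5.6 -2.6 -4.1] w 0.0168
axes
 [[ 0.201  0.98  -0.   ]
 [ 0.98  -0.201  0.003]
 [ 0.003 -0.001 -1.   ]]
shift mm [-60.5   6.4  23.2]
```

```bash
cat > f.py <<'E'
from h import *
s=get_state(); p=np.array(s["tcp_pos"])-[.5049,.1057,0]; r=p[:2]/np.linalg.norm(p[:2]); t=np.array([-r[1],r[0]])
F=np.array(s["contact_force"])
print("t",s["clock"],"R",np.linalg.norm(p[:2]).round(4),"ang",np.degrees(np.arctan2(p[1],p[0])).round(1),"z",p[2].round(4),"Ft",(-F[:2]@t).round(2),"Fr",(F[:2]@r).round(2),"Fz",F[2].round(2))
E
python3 - <<'E'
import numpy as np
for s in (6,):
  a=np.radians(-54-s*np.arange(51)); x=60*np.cos(a); y=60*np.sin(a)
  d=np.round(np.diff(np.c_[x,y],axis=0),1)
  for i in range(50): print(-54-s*i, d[i].tolist(),end=';' if i%3!=2 else '\n')
E
python3 -m handwheel '[[[0,0,0],[-2.6,-12.3,-0.6],0],[[0,0,0],[-5.1,-11.5,-0.6],0],[[0,0,0],[-7.4,-10.1,-0.6],0],[[0,0,0],[-9.3,-8.4,-0.6],0]]'
python3 f.py
```

```text
-54 [-5.3, -3.4];-60 [-5.6, -2.9];-66 [-5.9, -2.3]
-72 [-6.1, -1.6];-78 [-6.2, -1.0];-84 [-6.3, -0.3]
-90 [-6.3, 0.3];-96 [-6.2, 1.0];-102 [-6.1, 1.6]
-108 [-5.9, 2.3];-114 [-5.6, 2.9];-120 [-5.3, 3.4]
-126 [-4.9, 4.0];-132 [-4.4, 4.4];-138 [-4.0, 4.9]
-144 [-3.4, 5.3];-150 [-2.9, 5.6];-156 [-2.3, 5.9]
-162 [-1.6, 6.1];-168 [-1.0, 6.2];-174 [-0.3, 6.3]
-180 [0.3, 6.3];-186 [1.0, 6.2];-192 [1.6, 6.1]
-198 [2.3, 5.9];-204 [2.9, 5.6];-210 [3.4, 5.3]
-216 [4.0, 4.9];-222 [4.4, 4.4];-228 [4.9, 4.0]
-234 [5.3, 3.4];-240 [5.6, 2.9];-246 [5.9, 2.3]
-252 [6.1, 1.6];-258 [6.2, 1.0];-264 [6.3, 0.3]
-270 [6.3, -0.3];-276 [6.2, -1.0];-282 [6.1, -1.6]
-288 [5.9, -2.3];-294 [5.6, -2.9];-300 [5.3, -3.4]
-306 [4.9, -4.0];-312 [4.4, -4.4];-318 [4.0, -4.9]
-324 [3.4, -5.3];-330 [2.9, -5.6];-336 [2.3, -5.9]
-342 [1.6, -6.1];-348 [1.0, -6.2];clock: 9.3
tcp_pos: [0.4643, 0.1511, 0.2506]
tool_rot: [0.001, 0.775, 0.632, 0.001]
contact_force: [7.0, -0.9, -5.1]
width: 0.0166
t 9.3 R 0.0609 ang 131.9 z 0.2506 Ft 4.65 Fr -5.36 Fz -5.07
```

```bash
python3 -m handwheel '[[[0,0,0],[-5.5,-3.2,-0.1],0],[[0,0,0],[-5.7,-2.7,-0.1],0],[[0,0,0],[-5.9,-2.3,-0.3],0]]' >/dev/null; python3 f.py
python3 -m handwheel '[[[0,0,0],[-6.1,-1.6,-0.3],0],[[0,0,0],[-6.2,-1.0,-0.3],0],[[0,0,0],[-6.3,-0.3,-0.3],0]]' >/dev/null; python3 f.py
```

```text
t 9.6 R 0.0606 ang 149.5 z 0.2515 Ft 5.58 Fr -0.86 Fz -1.84
t 9.9 R 0.0605 ang 167.3 z 0.2524 Ft 4.23 Fr -0.32 Fz -1.62
```

```bash
python3 -m handwheel '[[[0,0,0],[-6.3,0.3,-0.3],0],[[0,0,0],[-6.2,1.0,-0.3],0],[[0,0,0],[-6.1,1.6,-0.3],0]]' >/dev/null; python3 f.py
```

```text
t 10.2 R 0.0604 ang -174.8 z 0.2532 Ft 5.75 Fr -1.33 Fz -1.59
```

```bash
python3 -m handwheel '[[[0,0,0],[-5.9,2.3,-0.3],0],[[0,0,0],[-5.6,2.9,-0.3],0],[[0,0,0],[-5.3,3.4,-0.3],0]]' >/dev/null; python3 f.py
```

```text
t 10.5 R 0.0602 ang -156.9 z 0.2541 Ft 5.58 Fr -0.87 Fz 1.34
```

```bash
python3 -m handwheel '[[[0,0,0],[-4.9,4.0,-0.3],0],[[0,0,0],[-4.4,4.4,-0.3],0],[[0,0,0],[-4.0,4.9,-0.3],0]]' >/dev/null; python3 f.py
```

```text
t 10.8 R 0.06 ang -139.0 z 0.255 Ft 5.59 Fr -1.48 Fz 1.9
```

```bash
python3 -m handwheel '[[[0,0,0],[-3.4,5.3,-0.3],0],[[0,0,0],[-2.9,5.6,-0.3],0],[[0,0,0],[-2.3,5.9,-0.3],0]]' >/dev/null; python3 f.py
```

```text
t 11.1 R 0.0598 ang -120.9 z 0.2559 Ft 5.43 Fr -1.05 Fz 3.3
```

```bash
python3 -m handwheel '[[[0,0,0],[-1.6,6.1,-0.4],0],[[0,0,0],[-1.0,6.2,-0.4],0],[[0,0,0],[-0.3,6.3,-0.4],0]]' >/dev/null; python3 f.py
```

```text
t 11.4 R 0.0596 ang -103.0 z 0.2568 Ft 5.77 Fr -2.7 Fz 1.66
```

```bash
python3 -m handwheel '[[[0,0,0],[0.3,6.3,-0.3],0],[[0,0,0],[1.0,6.2,-0.3],0],[[0,0,0],[1.6,6.1,-0.3],0]]' >/dev/null; python3 f.py
```

```text
t 11.7 R 0.0595 ang -85.3 z 0.2575 Ft 8.66 Fr -1.85 Fz 2.64
```

```bash
python3 -m handwheel '[[[0,0,0],[2.3,5.9,-0.3],0]]' >/dev/null; python3 f.py
```

```text
t 11.8 R 0.0594 ang -79.5 z 0.2577 Ft 9.29 Fr -1.25 Fz 3.2
```

```bash
python3 -m handwheel '[[[0,0,0],[2.0,4,-0.2],0]]' >/dev/null; python3 f.py;  python3 -m handwheel '[[[0,0,0],[0,0,0],0],[[0,0,0],[0,0,0],0],[[0,0,0],[0,0,0],0]]' >/dev/null; python3 f.py
```

```text
t 11.9 R 0.0594 ang -75.3 z 0.2579 Ft 10.03 Fr -1.78 Fz 4.2
t 12.2 R 0.0594 ang -74.9 z 0.2579 Ft 6.5 Fr -2.03 Fz 1.75
```

```bash
python3 -m handwheel '[[[0,0,0],[-0.5,-1.0,0],0],[[0,0,0],[0,0,0],0]]' >/dev/null; python3 f.py
```

```text
t 12.4 R 0.0594 ang -75.1 z 0.258 Ft 4.05 Fr -2.26 Fz -0.65
```

```bash
python3 -m handwheel '[[[0,0,0],[-0.3,-0.7,0],0],[[0,0,0],[0,0,0],0]]' >/dev/null; python3 f.py; python3 -m handwheel '[[[0,0,0],[0,0,0],0.5],[[0,0,0],[0,0,0],0.5],[[0,0,0],[0,0,0],0.5],[[0,0,0],[0,0,0],0.5]]'; python3 f.py
python3 - <<'E'
from h import *
for c in ("side",):
    p,W=cloud(c)
    u,v=(200,140) if c=="side" else (200,200)
    cv2.imwrite(f"pics/{c}4.png",cv2.resize(p[v:v+150,u:u+200,::-1],(800,600),interpolation=cv2.INTER_CUBIC))
    print(landmark_of(c,"grip"))
E
```

```text
t 12.6 R 0.0595 ang -75.2 z 0.258 Ft 0.39 Fr -3.46 Fz -2.86
clock: 13.0
tcp_pos: [0.5207, 0.0474, 0.2588]
tool_rot: [0.0, 0.775, 0.632, 0.0]
contact_force: [-0.1, 0.4, 0.8]
width: 0.0429
t 13.0 R 0.0604 ang -74.8 z 0.2588 Ft -0.01 Fr -0.44 Fz 0.82
[{'position': [0.5201, 0.0473, 0.2707], 'conf': 0.58}]
```

View pics/side4.png

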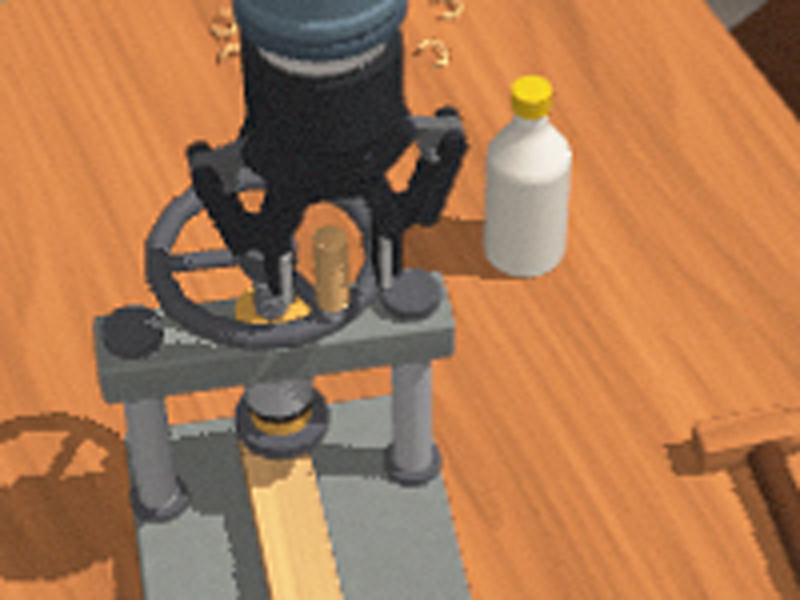

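```bash
python3 -m handwheel '[[[0,0,0],[0,0,-8],0.5],[[0,0,0],[0,0,-12],0.5],[[0,0,0],[0,0,-16],0.5],[[0,0,0],[0,0,-20],0.5],[[0,0,0],[0,0,-16],0.5],[[0,0,0],[-8,-2,0],1],[[0,0,0],[-20,-6,0],1],[[0,0,0],[-26,-8,0],1],[[0,0,0],[-26,-8,0],1],[[0,0,0],[-18,-5,0],1],[[0,0,0],[-10,-2.6,0],1],[[0,0,0],[0,0,0],1]]'
python3 - <<'E'
from h import *
to(.468,-.052,.028)
from scipy.optimize import least_squares
for c in ("side","top"):
    p,W=cloud(c)
    cv2.imwrite(f"pics/{c}5.png",p[:,:,::-1])
    for n in ("grip","screw","rail","mat"): print(c,n,[(x["conf"],np.round(x["position"],4)) for x in landmark_of(c,n)[:1]])
    m=silhouettes(c,"rail")
    if m:
        Q=W[m[0]["mask"]]; Q=Q[(Q[:,2]>.05)&(Q[:,2]<.065)]
        print("rail",len(Q),cv2.minAreaRect((Q[:,:2]*1000).astype(np.float32)))
E
```

```text
clock: 14.3
tcp_pos: [0.4671, -0.0528, 0.3303]
tool_rot: [0.0, 0.776, 0.631, -0.0]
contact_force: [0.6, -0.4, 1.0]
width: 0.0852
t 14.3 tcp [ 0.4671 -0.0528  0.3303] F [ 0.6 -0.4  1. ] w 0.0852
axes
 [[ 0.204  0.979 -0.   ]
 [ 0.979 -0.204 -0.   ]
 [-0.    -0.    -1.   ]]
shift mm [  1.    0.7 302.3]
side grip [(0.63, array([0.5187, 0.0447, 0.271 ]))]
side screw [(0.57, array([0.5097, 0.1084, 0.0888]))]
side rail [(0.9, array([0.4831, 0.0205, 0.0295]))]
side mat [(0.68, array([ 4.843e-01, -3.112e-01, -1.000e-04]))]
rail 1369 ((478.429931640625, 9.612594604492188), (224.3234100341797, 40.42495346069336), 78.50505828857422)
top grip [(0.57, array([0.5217, 0.048 , 0.2723]))]
top screw [(0.67, array([0.5064, 0.1072, 0.0909]))]
top rail [(0.79, array([0.4826, 0.0251, 0.0266]))]
top mat [(0.58, array([ 0.4787, -0.3089,  0.0007]))]
rail 196 ((491.2894287109375, 62.15400695800781), (58.43366241455078, 40.95882034301758), 76.15948486328125)
```

View pics/side5.png

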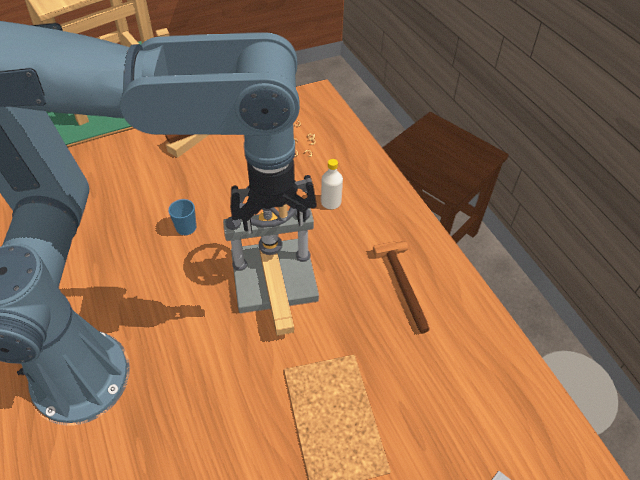

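```bash
python3 -m handwheel '[[[0,0,0],[0,0,10],1],[[0,0,0],[0,0,25],1],[[0,0,0],[0,0,30],1],[[0,0,0],[0,0,30],1],[[0,0,0],[0,0,30],1],[[0,0,0],[0,0,30],1],[[0,0,0],[0,0,30],1],[[0,0,0],[0,0,20],1],[[0,0,0],[0,0,10],1],[[0,0,0],[0,0,0],1],[[0,0,0],[0,0,0],1]]'
python3 - <<'E'
from h import *
to(.4677,-.052,.027)
for c in ("side","top"):
    p,W=cloud(c)
    u,v=(200,200) if c=="side" else (240,180)
    cv2.imwrite(f"pics/{c}6.png",cv2.resize(p[v:v+150,u:u+200,::-1],(800,600),interpolation=cv2.INTER_CUBIC))
E
```

```text
clock: 16.0
tcp_pos: [0.4681, -0.0519, 0.116]
tool_rot: [0.0, 0.775, 0.632, 0.0]
contact_force: [0.9, 0.3, 1.2]
width: 0.0853
t 16.0 tcp [ 0.4681 -0.0519  0.116 ] F [0.9 0.3 1.2] w 0.0853
axes
 [[ 0.202  0.979 -0.   ]
 [ 0.979 -0.202  0.001]
 [ 0.001 -0.    -1.   ]]
shift mm [-0.1 -0.5 89. ]
```

View pics/side6.png

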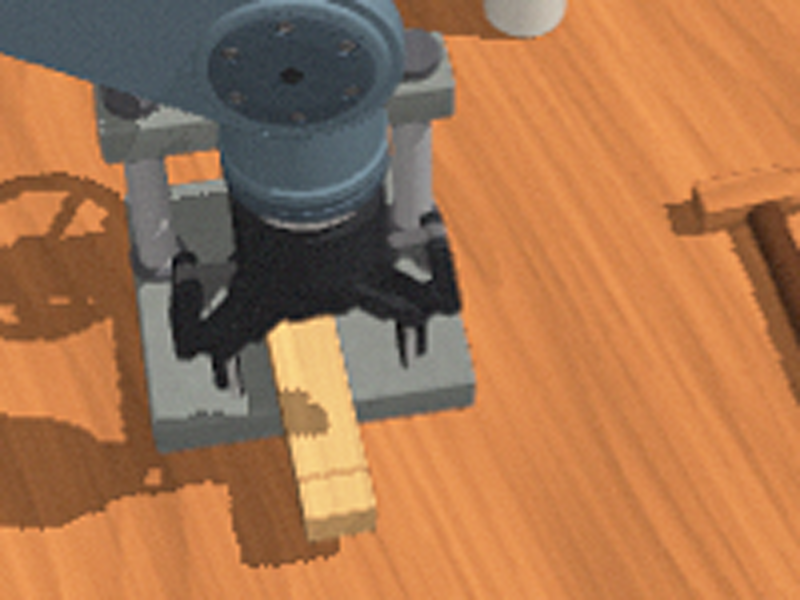

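View pics/top6.png

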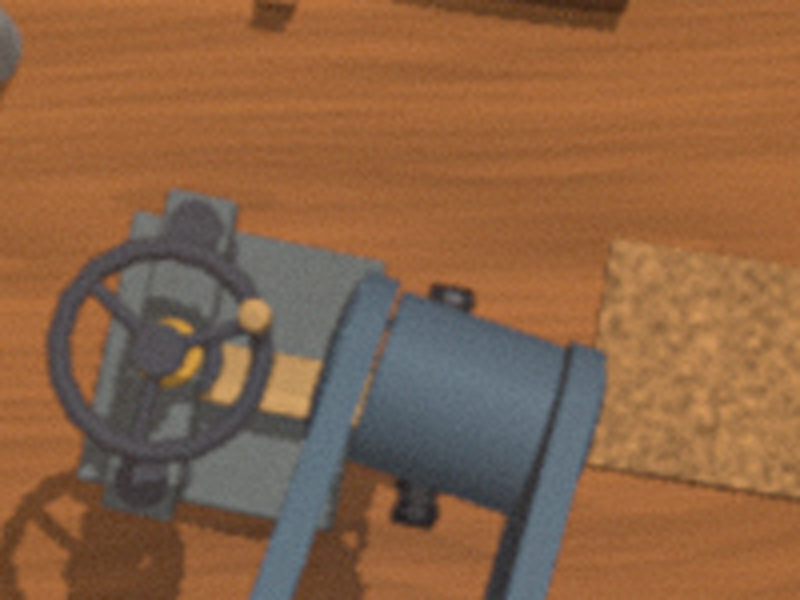

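```bash
python3 -m handwheel '[[[0,0,0],[0,0,10],1],[[0,0,0],[0,0,20],1],[[0,0,0],[0,-0.5,20],1],[[0,0,0],[0,0,20],1],[[0,0,0],[0,0,12],1],[[0,0,0],[0,0,6],1],[[0,0,0],[0,0,0],1]]'
python3 -m handwheel '[[[0,0,0],[0,0,0],0],[[0,0,0],[0,0,0],0],[[0,0,0],[0,0,0],0],[[0,0,0],[0,0,0],0],[[0,0,0],[0,0,0],0],[[0,0,0],[0,0,0],0],[[0,0,0],[0,0,0],0]]'
python3 - <<'E'
from h import *
to(.4677,-.052,.027)
for c in ("side",):
    p,W=cloud(c)
    u,v=(200,200) if c=="side" else (240,180)
    cv2.imwrite(f"pics/{c}7.png",cv2.resize(p[v:v+150,u:u+200,::-1],(800,600),interpolation=cv2.INTER_CUBIC))
E
```

```text
clock: 16.8
tcp_pos: [0.4668, -0.0515, 0.0269]
tool_rot: [-0.0, 0.775, 0.632, -0.0]
contact_force: [-1.3, 1.0, 0.9]
width: 0.0854
clock: 17.5
tcp_pos: [0.4677, -0.0518, 0.0282]
tool_rot: [0.0, 0.775, 0.632, 0.0]
contact_force: [-1.8, -0.6, 4.5]
width: 0.0392
t 17.5 tcp [ 0.4677 -0.0518  0.0282] F [-1.8 -0.6  4.5] w 0.0392
axes
 [[ 0.201  0.979 -0.   ]
 [ 0.979 -0.201  0.001]
 [ 0.001 -0.    -1.   ]]
shift mm [-0.1  0.1  1.2]
```

View pics/side7.png

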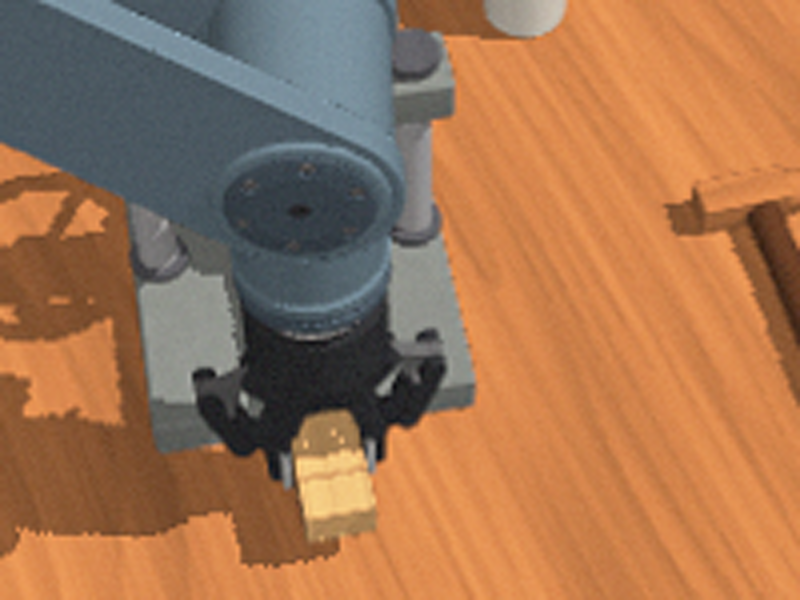

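```bash
python3 -m handwheel '[[[0,0,0],[-4,0,-0.5],0],[[0,0,0],[-7,0,0],0],[[0,0,0],[-8,0,0],0],[[0,0,0],[-8,0,0],0],[[0,0,0],[-6,0,0],0],[[0,0,0],[0,0,0],0],[[0,0,0],[0,0,0],0]]'
python3 - <<'E'
from h import *
to(.4677,-.052,.027)
for c in ("side",):
    p,W=cloud(c)
    print([(x["conf"],np.round(x["position"],4)) for x in landmark_of(c,"rail")[:1]],[(x["conf"],np.round(x["position"],4)) for x in landmark_of(c,"grip")[:1]])
E
```

```text
clock: 18.25
tcp_pos: [0.4606, -0.0852, 0.0281]
tool_rot: [0.001, 0.775, 0.632, -0.0]
contact_force: [-1.5, -3.2, 4.2]
width: 0.0394
t 18.25 tcp [ 0.4606 -0.0852  0.0281] F [-1.5 -3.2  4.2] w 0.0394
axes
 [[ 0.202  0.979 -0.001]
 [ 0.979 -0.202  0.   ]
 [ 0.    -0.002 -1.   ]]
shift mm [33.9  0.3  1.1]
[] [(0.24, array([ 0.4833, -0.3102, -0.0006]))]
```

```bash
python3 -m handwheel '[[[0,0,0],[5,0,0.3],0],[[0,0,0],[5,0,0],0],[[0,0,0],[0,0,0],0],[[0,0,0],[0,0,0],0.8],[[0,0,0],[0,0,0],0.8],[[0,0,0],[0,0,0],0.8],[[0,0,0],[0,0,0],0.8]]'
python3 -m handwheel '[[[0,0,0],[5,0,0],0.8],[[0,0,0],[8,0,0],0.8],[[0,0,0],[9,0,0],0.8],[[0,0,0],[9,0,0],0.8],[[0,0,0],[6,0,0],0.8],[[0,0,0],[3,0,0],0.8],[[0,0,0],[0,0,0],0.8]]'
python3 - <<'E'
from h import *
to(.4677,-.052,.027)
for c in ("side","top"):
    p,W=cloud(c)
    u,v=(200,200) if c=="side" else (240,180)
    cv2.imwrite(f"pics/{c}8.png",cv2.resize(p[v:v+150,u:u+200,::-1],(800,600),interpolation=cv2.INTER_CUBIC))
    print([(x["conf"],np.round(x["position"],4)) for x in landmark_of(c,"rail")[:1]])
E
```

```text
clock: 19.1
tcp_pos: [0.4621, -0.0739, 0.0272]
tool_rot: [-0.0, 0.775, 0.632, -0.0]
contact_force: [-0.5, -0.5, -0.6]
width: 0.0684
clock: 19.8
tcp_pos: [0.4706, -0.0344, 0.0276]
tool_rot: [-0.0, 0.775, 0.632, -0.0]
contact_force: [0.1, -1.1, 0.5]
width: 0.0683
t 19.8 tcp [ 0.4706 -0.0344  0.0276] F [ 0.1 -1.1  0.5] w 0.0683
axes
 [[ 0.201  0.98  -0.   ]
 [ 0.98  -0.201 -0.   ]
 [-0.    -0.    -1.   ]]
shift mm [-17.8   0.7   0.6]
[(0.86, array([ 0.4775, -0.001 ,  0.0302]))]
[(0.35, array([0.5054, 0.1108, 0.0856]))]
```

View pics/side8.png

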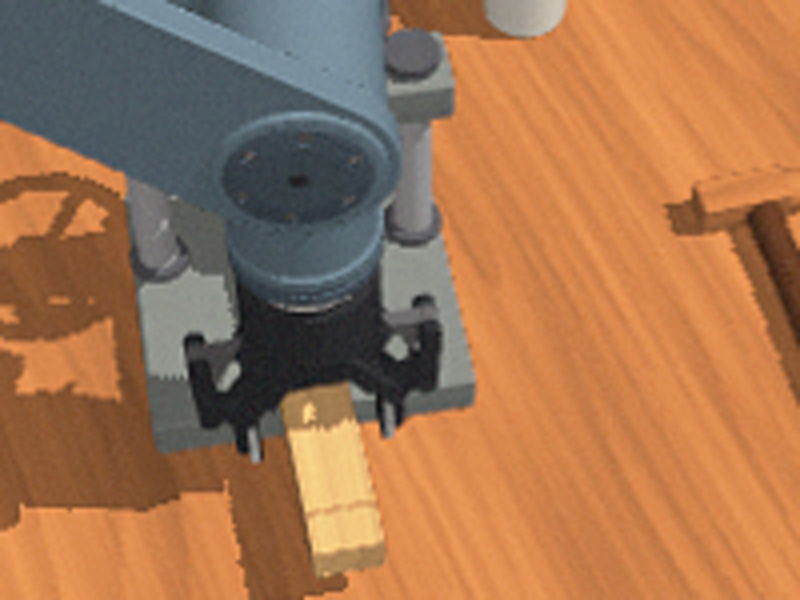

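View pics/top8.png

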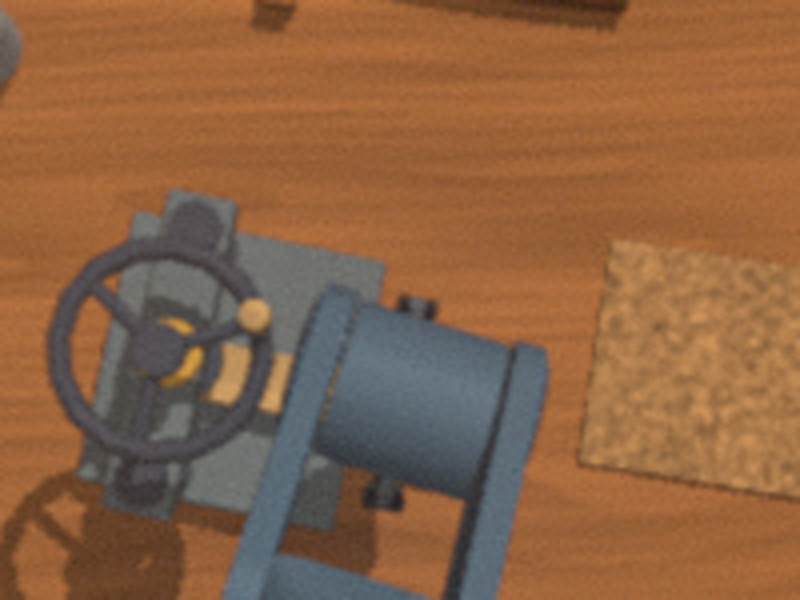

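```bash
python3 -m handwheel '[[[0,0,0],[0,0,0],0],[[0,0,0],[0,0,0],0],[[0,0,0],[0,0,0],0],[[0,0,0],[0,0,0],0],[[0,0,0],[0,0,0],0],[[0,0,0],[0,0,0],0],[[0,0,0],[0,0,-3],0],[[0,0,0],[-4,0,-3],0],[[0,0,0],[-8,0,-2],0],[[0,0,0],[-12,0,0],0],[[0,0,0],[-12,0,0],0],[[0,0,0],[-12,0,0],0]]'
python3 -m handwheel '[[[0,0,0],[-16,0,0],0],[[0,0,0],[-20,0,-2],0],[[0,0,0],[-25,0,-2],0],[[0,0,0],[-27,3,-2],0],[[0,0,0],[-28,10,-2],0],[[0,0,0],[-30,12,0],0],[[0,0,0],[-30,12,0],0],[[0,0,0],[-30,12,0],0],[[0,0,0],[-24,10,0],0],[[0,0,0],[-14,4,0],0],[[0,0,0],[-8,0,0],0],[[0,0,0],[0,0,0],0]]'
python3 - <<'E'
from h import *
to(.4677,-.052,.027)
for c in ("side","top"):
    p,W=cloud(c)
    cv2.imwrite(f"pics/{c}9.png",p[:,:,::-1])
    print([(x["conf"],np.round(x["position"],4)) for x in landmark_of(c,"rail")[:1]],[(x["conf"],np.round(x["position"],4)) for x in landmark_of(c,"grip")[:1]])
E
```

```text
clock: 21.2
tcp_pos: [0.4605, -0.0833, 0.0355]
tool_rot: [-0.0, 0.775, 0.632, -0.0]
contact_force: [0.9, 0.7, -1.4]
width: 0.039
clock: 22.4
tcp_pos: [0.4709, -0.3419, 0.0432]
tool_rot: [-0.0, 0.775, 0.631, -0.0]
contact_force: [0.6, 0.3, -2.1]
width: 0.0388
t 22.4 tcp [ 0.4709 -0.3419  0.0432] F [ 0.6  0.3 -2.1] w 0.0388
axes
 [[ 0.203  0.979  0.001]
 [ 0.979 -0.203 -0.001]
 [-0.001  0.001 -1.   ]]
shift mm [283.3 -61.9  16.4]
[(0.82, array([ 0.4829, -0.3108,  0.0458]))] [(0.58, array([0.5166, 0.0464, 0.2735]))]
[(0.7, array([ 0.4738, -0.3046,  0.047 ]))] [(0.4, array([0.5218, 0.0519, 0.2715]))]
```

View pics/side9.png

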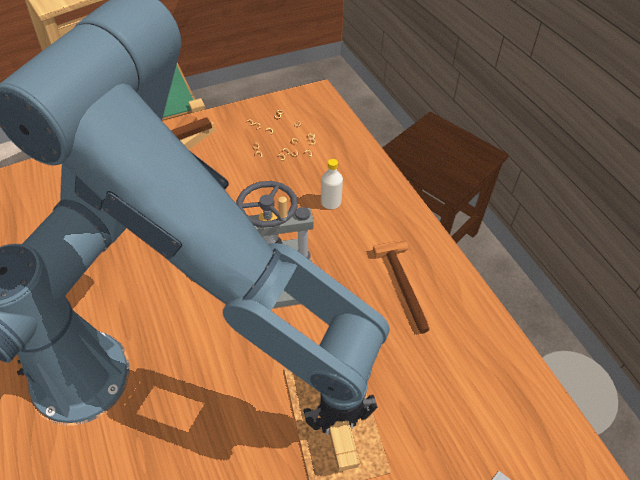

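View pics/top9.png

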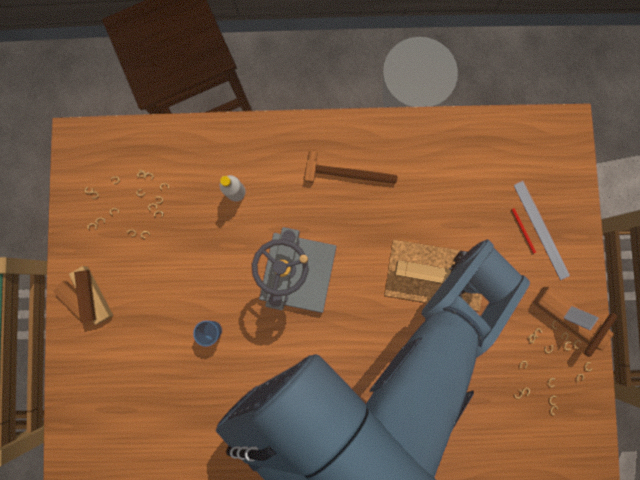

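```bash
python3 -m handwheel '[[[0,0,0],[0,0,8],0],[[0,0,0],[0,0,10],0],[[0,0,0],[0,0,9],0],[[0,0,0],[0,0,5],0],[[0,0,0],[0,0,3],0],[[0,0,0],[0,0,1],0],[[0,0,0],[0,0,0],0]]'
```

```text
clock: 23.4
tcp_pos: [0.4718, -0.3416, 0.0075]
tool_rot: [-0.0, 0.775, 0.632, 0.0]
contact_force: [-0.0, -0.4, -0.9]
width: 0.0388
```

```bash
python3 -m handwheel '[[[0,0,0],[0,0,1.5],0],[[0,0,0],[0,0,0],0],[[0,0,0],[0,0,1],0],[[0,0,0],[0,0,0],0]]'
```

```text
clock: 23.8
tcp_pos: [0.4718, -0.3415, 0.0051]
tool_rot: [0.0, 0.775, 0.632, -0.0]
contact_force: [-0.9, 0.4, -1.8]
width: 0.0388
```

```bash
python3 -m handwheel '[[[0,0,0],[0,0,1],0],[[0,0,0],[0,0,0],0]]'; python3 -m handwheel '[[[0,0,0],[0,0,0],0.8],[[0,0,0],[0,0,0],0.8],[[0,0,0],[0,0,0],0.8],[[0,0,0],[0,0,0],0.8],[[0,0,0],[0,0,0],0.8]]'; python3 -m handwheel '[[[0,0,0],[0,0,-5],0.8],[[0,0,0],[0,0,-15],0.8],[[0,0,0],[0,0,-30],0.8],[[0,0,0],[0,0,-35],0.8],[[0,0,0],[0,0,-35],0.8],[[0,0,0],[0,0,-30],0.8],[[0,0,0],[-20,-20,-20],0.8],[[0,0,0],[-30,-30,0],0.8],[[0,0,0],[-30,-30,0],0.8],[[0,0,0],[-30,-30,0],0.8],[[0,0,0],[-15,-15,0],0.8],[[0,0,0],[0,0,0],0.8]]'
python3 - <<'E'
from h import *
to(.4677,-.052,.027)
for c in ("side","top"):
    p,W=cloud(c)
    cv2.imwrite(f"pics/{c}10.png",p[:,:,::-1])
    for n in ("rail","mat","grip","screw","glue","mallet","cup"): print(c,n,[(x["conf"],np.round(x["position"],4)) for x in landmark_of(c,n)[:1]])
    m=silhouettes(c,"rail")
    if m:
        Q=W[m[0]["mask"]]; Q=Q[(Q[:,2]>.025)&(Q[:,2]<.045)]
        A=np.c_[Q[:,:2],np.ones(len(Q))]; co=np.linalg.lstsq(A,Q[:,2],rcond=None)[0]
        print("rail",len(Q),cv2.minAreaRect((Q[:,:2]*1000).astype(np.float32)),np.median(Q[:,2]),"slope",co[:2])
E
```

```text
clock: 24.0
tcp_pos: [0.4719, -0.3417, 0.0048]
tool_rot: [0.0, 0.775, 0.632, -0.0]
contact_force: [-2.2, 1.9, 5.3]
width: 0.0391
clock: 24.5
tcp_pos: [0.4718, -0.3416, 0.004]
tool_rot: [-0.0, 0.775, 0.632, 0.0]
contact_force: [0.4, 0.6, -0.1]
width: 0.0686
clock: 25.7
tcp_pos: [0.322, -0.4407, 0.1756]
tool_rot: [0.001, 0.776, 0.63, -0.001]
contact_force: [-0.0, 0.6, -0.3]
width: 0.0682
t 25.7 tcp [ 0.322  -0.4407  0.1756] F [-0.   0.6 -0.3] w 0.0682
axes
 [[ 0.205  0.979 -0.002]
 [ 0.979 -0.205  0.001]
 [ 0.    -0.002 -1.   ]]
shift mm [410.6  62.7 147.8]
side rail [(0.8, array([ 0.4819, -0.3096,  0.0039]))]
side mat [(0.69, array([ 0.4847, -0.3093,  0.0021]))]
side grip [(0.44, array([0.517 , 0.0476, 0.2695]))]
side screw [(0.81, array([0.5096, 0.104 , 0.0883]))]
side glue [(0.66, array([7.319e-01, 2.533e-01, 2.000e-04]))]
side mallet [(0.76, array([ 0.7744, -0.0832,  0.003 ]))]
side cup [(0.88, array([ 0.342 ,  0.3248, -0.0047]))]
rail 1667 ((476.8058166503906, -309.326904296875), (241.77137756347656, 41.72608184814453), 78.24201965332031) 0.03441452891966746 slope [0.00131486 0.00109963]
top rail [(0.98, array([ 0.4798, -0.3014,  0.0044]))]
top mat [(0.74, array([ 0.4809, -0.3103,  0.0007]))]
top grip [(0.38, array([0.5219, 0.0467, 0.2694]))]
top screw [(0.95, array([0.5079, 0.1075, 0.0905]))]
top glue [(0.85, array([0.7321, 0.2549, 0.0042]))]
top mallet [(0.69, array([ 0.7758, -0.0788, -0.0027]))]
top cup [(0.62, array([0.3441, 0.3193, 0.0018]))]
rail 1279 ((480.1507568359375, -308.0824279785156), (242.23599243164062, 40.19334030151367), 78.09619903564453) 0.03425107399914111 slope [-0.00054458  0.00166973]
```

View pics/side10.png

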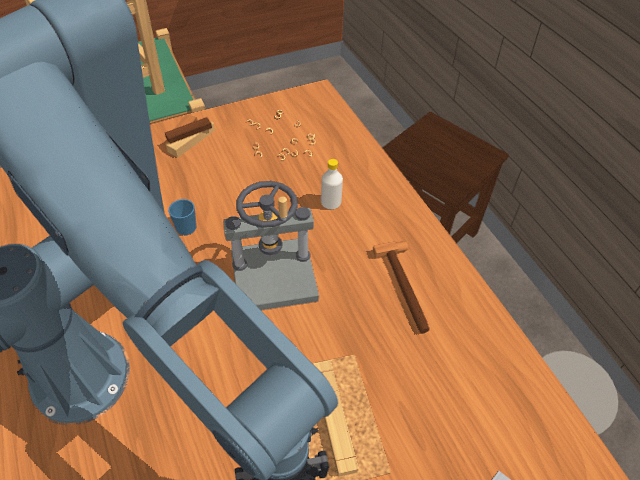

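View pics/top10.png

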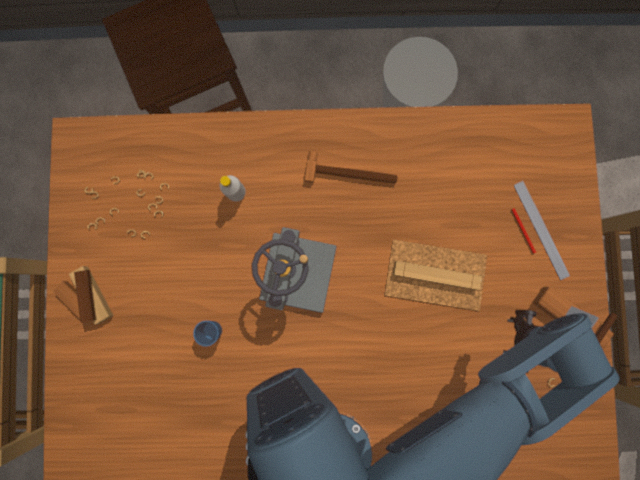

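```bash
python3 -c "
from bench import *
print(job_done())"
```

```text
the job is handed in; nothing more can be done
None
```

I wound the press open to its stop, laid the rail on the mat and handed the job in at about 26 s. No verdict came back.

**Winding:** I gripped the handwheel's handle and wound it anticlockwise about 1.56 turns, a rise of roughly 28 mm. Turning took about 5.6 N at the handle until the rubber was felt. I pushed on to 10.0 N, inside the 7–14 N snug range, then eased off and let go. The wheel stayed put afterwards, with the handle at -75° to -76° both before and after the rail was moved.

**Rail:** I slid it partly out of the press, took a new grip nearer its middle and carried it to the mat.

**Last checks:**

| Check | Result |
|---|---|
| Rail centre | within about 10 mm of the mat's centre |
| Rail tilt | under 0.002 rad |
| Rail top height | 34 mm, which means the rail is resting on the mat |
| Bottle, mallet and cup | same places as at the start, within camera error |
| Arm | clear of everything |

**Less certain:**
- **Screw height:** the networks put it 29.8–32 mm up, against about 28 mm from the arm and the handle position. I trusted the arm.
- **Pressing force:** the force still on the stop after letting go was not measured. I take it to be well over 20 N, from the handle force and from the wheel not turning back.

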